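# Ready the spiralizer for loading: next blade, pusher held back

### The job

Get the spiralizer ready for me to load the onion: turn its six-sided blade tower one click clockwise (seen from above) by the knob on top, so that the next blade faces the pusher, and let it settle squarely in its click. Then push the sprung pusher back, away from the tower, past the click of its catch to the end of its travel, and finish holding it there against its spring: the catch can slip and my fingers will be next to the blade, so do not let the pusher rest on the catch and do not let go. Leave the vegetables standing round the machine where they are.

Things in the scene. Friction and masses are not known exactly. Their poses are not given: they have to be found in the camera images.
- spiralizer: Base of the spiralizer: a white deck, 130 x 330 mm, fixed to the worktop on suction feet. Origin: centre of its underside, on the worktop. Its +y axis points along the machine from the pusher towards the blade tower (axis of the tower at y = +105 mm, knob top 170 mm high); z is up. The pusher slides back along -y; its crank reaches 195 mm behind the origin.
- tower_knob (a point): Centre of the grey bar knob on top of the blade tower, on its vertical axis, 154 mm above the worktop. The bar is 52 mm long (point y), 14 mm thick (point x) and 30 mm tall, 140 to 170 mm above the worktop, on a 42 mm wide boss on the tower's 103 mm wide round cap (top at 135 mm). The point turns with the tower.
- blade_tower (a joint): Turn of the blade tower about its vertical axis, rad, growing clockwise seen from above. It clicks into place every 60 degrees (1.047 rad) and stands in its click at 0 at the start. A flat spring holds it in each click: about 0.13 N m starts it turning, and past half-way (30 degrees) it pulls itself on into the next click. It is free to turn either way.
- pusher_grip (a point): Centre of the grey upright finger plate on top of the sprung pusher, 134 mm above the worktop: 46 mm wide (point x), 12 mm thick (point y, the sliding direction), standing free from 116 to 154 mm above the worktop. Pinch it across its thickness or push its face towards the tower, which at rest is 60 mm from the tower's cap. Axes as the base's; back is -y. The point moves with the pusher.
- pusher (a joint): How far the pusher is pushed back from the tower, m: 0 at rest (front stop), 0.100 at its rear stop. A spring pushes it forward with 4 N at rest rising to 10 N at the rear stop; climbing the tooth of the catch, from 0.063 on, takes up to 14 N in all. The catch clicks at about 0.087; if let go after that, the pusher comes forward and hangs on the catch at about 0.086.
- pawl (a joint): The pusher's ratchet pawl, on the robot's side of the pusher, rad: 0 with its nose down, about 0.2 at the top of the tooth, then back to 0 when it has clicked in behind the tooth.
- onion_1: Brown onion, 82 mm wide, 94 mm tall, standing behind the spiralizer; bystander. Origin: centre of its underside.
- garlic_1: Garlic bulb, 56 mm; bystander behind the spiralizer. Origin: centre of its underside.
- tomato_3: Tomato, 60 mm wide, 66 mm tall; bystander near the spiralizer. Origin: centre of its underside.
- lemon_1: Lemon, 72 x 55 x 56 mm; bystander near the tower. Origin: centre of its underside.

How it is judged:
On the way, in this order (a step that is already met when the one before it is completed fails the run):
1. the blade tower stands in the next click, with the pusher not yet past its catch (value of joint blade_tower between 0.95 and 1.15 rad and velocity of joint blade_tower between -0.2 and 0.2 rad/s and value of joint pusher below 0.06 m), for 0.2 s.
2. the pusher has gone back past the click and the pawl has dropped behind the tooth (value of joint pusher above 0.088 m and value of joint pawl below 0.05 rad), for 0.1 s.
At the end, for the whole second after the job is handed in: The blade tower stands in the next click clockwise from its start (within 0.1 rad of 60 degrees); the pusher is held by the fingers (contact force over 3 N) at more than 91 mm of its 100 mm travel, so behind and clear of the catch at 86 mm, with the pawl down behind the tooth (under 0.05 rad) (value of joint pusher above 0.091 m and value of joint pawl below 0.05 rad and contact force between the fingers and pusher above 3 N and value of joint blade_tower between 0.95 and 1.15 rad); the arm keeps its last pose, push and grip.
It fails at once if the tower is turned anticlockwise past half a click (value of joint blade_tower below -0.55 rad).
It fails at once if the tower is turned on past the next click (value of joint blade_tower above 1.6 rad).
It fails at once if one of the vegetables is moved more than 30 mm (distance of any of onion_1, garlic_1, tomato_3, lemon_1 from where it was at the start of the episode above 0.03 m).
It also fails if it takes over 48 s, if anything falls off the work surface, if the arm or the gripper's body presses on something with over 40 N, if the wrist force passes 120 N, or if a joint passes its speed limit or range.

### The arm

A 6-joint arm with a two-finger parallel gripper is mounted at the origin on a cart in front of the work surface, level with it; the furniture and walls round the work are solid. World frame = base frame: x ahead of the robot, y to its left, z up, the work surface at z = 0. Lengths are in m, angles in rad, forces in N, time in s.
With the tool pointing down it reaches from about 0.375 to 0.9 m from the base axis. Payload 3.1 kg.
Tool frame: the origin (TCP) lies where the fingers leave the gripper's body, on its centre line; the fingertips stand 73 mm ahead of it and the grasp point (between the pads) lies 54 mm ahead of it; z points along the fingers, y is the line along which they close (so a half turn about z gives the same grasp; the last joint's range is limited). The gripper opens to 85 mm and grips with 20 to 120 N. Pads are 22 mm wide; open, the fingers measure 114 mm over their backs; the gripper's body (76 mm by 85 mm) begins 54 mm behind the grasp point. The pads swing forward as they close: fully open they stand 13 mm farther back than shut.
Start: joints at [-1.391, 0.527, 1.433, -0, 1.181, -0.178], TCP at [0.219, -0.585, 0.304] pointing down, gripper open.
Joint ranges: [-3.08, 3.08], [-0.75, 2.2], [0.22, 2.44], [-1.43, 4.57], [0, 2.65], [-2.85, 2.85]. Speed limits (rad/s): [2.79, 2.79, 3.14, 3.14, 3.14, 3.14].

### API

Orientations are given as a unit quaternion [w, x, y, z].
In Python, from rig import env gives the robot as it stands.
- The arm moves only by the tool jog_arm, never from a script. Its argument "steps" is a list of rows, each a list of 2 entries, a list of its own where there are three numbers: the shift along the tool's x, y, z in cm, then the turn, a rotation vector about the tool's x, y, z in rad. In form: [[[dx, dy, dz], [ax, ay, az]], ...]. A call has exactly 10 rows; each row is the pose to reach, as a shift and turn from the pose commanded when the call began, along the tool's axes at that moment; what a row does not reach only later rows make up. A row lasts 1/8 s, in which the tool goes at most 62.5 mm and 10.7 degrees, less where a joint would pass 70% of its speed; a pose out of reach is approached as far as the arm can. A call with a gripper value outside its range is refused whole. "fingers" is the finger opening in cm, from 0 to 8.54, set as the call begins (left out, the last holds). The fingers move at their own pace and stop on an object; the grip force is fixed at half the most. Time passes only in rows, so rows that repeat a pose let the fingers close, or fill a call up. It gives the time, the measured TCP pose, the force, the opening and the grip force at its end, in the units of the state.
- env.get_obs(): the state, without advancing time (a new reading comes with each control period).
- env.capture(name): name is "scene" or "side" or "wrist"; returns a dict with "image" (400x640x3 uint8, red, green, blue), "range_z" (400x640 float32, m along the optical axis (not along the pixel's ray), 0 where there is no reading), "K" (3x3 intrinsics, pixels), "world_to_cam" (4x4, takes a point from world to camera coordinates); the wrist camera has in their place "hand_eye" (4x4, takes a point from camera to tool coordinates, whose origin is the TCP and whose axes are the flange's). Camera axes: x right, y down, z forward; pixel columns grow to the right and rows downward; lengths in m; the calibration is good to about 2 mm. A picture is of the moment at which its call begins: read the wrist's pose just before it.
- env.close_job(): hands the job in; it is judged then, once.
Trained networks look in the newest picture that a camera, given by its name, has taken for a name from the list of things; names that differ only in an ending like _2 or _b are one class to them, and where a whole thing is asked for, a point or a joint stands for the part that bears it (a point fixed in the world has none). Each returns a list of dicts, best first, with "confidence" (0 to 1); they miss things now and then, are a little off and sometimes report something else, mostly with a low value. They report only what shows in the picture. A call takes as long as a camera call.
- env.cut_out(camera, name): "mask" (400x640 bool, what is visible of it) and "bbox" ([left, top, right, bottom] as shares, 0 to 1, of the picture: columns of its width, rows of its height, round what is visible of it).
- env.landmark_of(camera, name): "xy" ([column, row] as shares, 0 to 1, of the picture: columns of its width, rows of its height: a listed point, or the origin of a listed thing).
The state is a dict: "time": time; "joint_positions": joint angles; "qd": joint speeds; "effort": joint torques, N m; "ee_pos": TCP position; "tool_rot": TCP orientation; "ft_force": force on the tool from outside, world axes, zero at the start; "ft_torque": the same for the moment, N m; "grip_width": opening from 0.0 (shut) to 1.0 (fully open); "gripper_force": force on a finger pad.
Only numpy, scipy, OpenCV 4.12 (cv2) and the standard library are available. Lean on these libraries where they do the work, as an engineer would, in place of code of your own. Each camera call takes 0.05 s, during which the arm holds its last target. There are 200 camera calls.

## Working session

There is one attempt and no reset: what is moved stays moved. The work goes in short steps, Python scripts to look and compute and a tool call to move; the robot and the scene stay as the last step left them, time stands still between calls to the robot, and variables do not carry over. Pictures are saved under pics/ and viewed, at most 10 in all, crops included, and the job is handed in when it is done.

Besides the shell and the picture viewer there is one more tool, called after ">>>" as name(argument=value, ...) on one line, values as JSON. jog_arm: Moves the arm, as the interface text tells. Its arguments: {"type":"object","properties":{"steps":{"type":"array","items":{"type":"array"}},"fingers":{"type":"number"}},"required":["steps"]}

```bash
mkdir -p pics; cat > h.py <<'E'
import numpy as np, cv2
from rig import env
from scipy.spatial.transform import Rotation as R
def w2c_of(c,obs):
    if "world_to_cam" in c: return c["world_to_cam"]
    T=np.eye(4); q=obs["tool_rot"]; T[:3,:3]=R.from_quat([q[1],q[2],q[3],q[0]]).as_matrix(); T[:3,3]=obs["ee_pos"]
    return np.linalg.inv(T@c["hand_eye"])
def deproj(c,W,uv,z):
    K=c["K"]; p=np.array([(uv[0]-K[0,2])/K[0,0]*z,(uv[1]-K[1,2])/K[1,1]*z,z,1])
    return (np.linalg.inv(W)@p)[:3]
def at_h(c,W,uv,h):
    a=deproj(c,W,uv,0.0); b=deproj(c,W,uv,1.0); t=(h-a[2])/(b[2]-a[2]); return a+t*(b-a)
def cloud(c,W,m):
    v,u=np.nonzero(m&(c["range_z"]>0)); z=c["range_z"][v,u];K=c["K"]
    p=np.stack([(u-K[0,2])/K[0,0]*z,(v-K[1,2])/K[1,1]*z,z,np.ones_like(z)])
    return (np.linalg.inv(W)@p)[:3].T
E
python3 - <<'E'
from h import *
o=env.get_obs(); print({k:np.round(v,3) for k,v in o.items()})
H=dict(tower_knob=.154,pusher_grip=.134,spiralizer=0,onion_1=0,garlic_1=0,tomato_3=0,lemon_1=0)
for n in ["scene","side"]:
    c=env.capture(n); W=w2c_of(c,o); cv2.imwrite(f"pics/{n}0.png",c["image"][...,::-1])
    print(n,'cam at',np.round(np.linalg.inv(W)[:3,3],2))
    for k,h in H.items():
        for d in env.landmark_of(n,k)[:2]:
            uv=np.array(d["xy"])*[640,400]; print(k,round(d["confidence"],2),uv.round(),at_h(c,W,uv,h).round(3))
    P=cloud(c,W,np.ones((400,640),bool))
    for lo,hi in [(.16,.18),(.145,.158),(.128,.138)]:
        s=P[(P[:,2]>lo)&(P[:,2]<hi)&(P[:,0]<1)]; print(lo,len(s),np.percentile(s,[2,50,98],axis=0).round(3).tolist() if len(s) else '')
E
```

```text
{'time': np.float64(0.0), 'joint_positions': array([-1.391,  0.528,  1.434, -0.   ,  1.181, -0.179]), 'qd': array([-0.001,  0.   , -0.001, -0.002,  0.001,  0.001]), 'effort': array([-1.0000e-03, -4.4235e+01, -1.7803e+01, -0.0000e+00,  9.0000e-03,
        0.0000e+00]), 'ee_pos': array([ 0.219, -0.585,  0.303]), 'tool_rot': array([-0.001,  0.984,  0.178, -0.   ]), 'ft_force': array([ 0.23 ,  0.427, -0.413]), 'ft_torque': array([-0.013, -0.034, -0.028]), 'gripper_force': np.float64(0.0), 'grip_width': np.float64(1.0)}
scene cam at [-0.09 -0.4   0.5 ]
tower_knob 0.72 [282. 197.] [0.496 0.134 0.154]
pusher_grip 0.86 [332. 215.] [0.528 0.025 0.134]
spiralizer 0.91 [330. 272.] [0.522 0.019 0.   ]
onion_1 0.69 [341. 240.] [0.649 0.08  0.   ]
garlic_1 0.45 [310. 237.] [0.612 0.15  0.   ]
tomato_3 0.93 [383. 256.] [ 0.654 -0.038  0.   ]
lemon_1 0.98 [255. 240.] [0.512 0.242 0.   ]
lemon_1 0.32 [286. 198.] [0.751 0.357 0.   ]
0.16 4661 [[-0.01, -0.448, 0.16], [0.915, -0.056, 0.17], [0.921, 1.794, 0.18]]
0.145 3187 [[0.015, -0.452, 0.145], [0.915, -0.045, 0.152], [0.921, 1.797, 0.158]]
0.128 2885 [[0.035, -0.454, 0.128], [0.828, 0.085, 0.133], [0.921, 1.796, 0.138]]
side cam at [ 0.49 -0.56  0.66]
tower_knob 0.65 [276. 178.] [0.497 0.142 0.154]
pusher_grip 0.84 [297. 222.] [0.528 0.011 0.134]
spiralizer 0.86 [294. 262.] [0.519 0.026 0.   ]
onion_1 0.94 [346. 242.] [0.646 0.069 0.   ]
garlic_1 0.57 [321. 225.] [0.599 0.138 0.   ]
tomato_3 0.72 [364. 275.] [ 0.665 -0.035  0.   ]
tomato_3 0.68 [294. 260.] [0.519 0.031 0.   ]
0.16 5584 [[-0.35, -0.388, 0.16], [0.918, 0.01, 0.17], [0.92, 1.8, 0.18]]
0.145 4295 [[-0.383, -0.394, 0.145], [0.836, -0.017, 0.152], [0.92, 1.801, 0.158]]
0.128 4173 [[-0.285, -0.384, 0.128], [0.727, 0.101, 0.133], [0.921, 1.798, 0.138]]
```

View pics/side0.png

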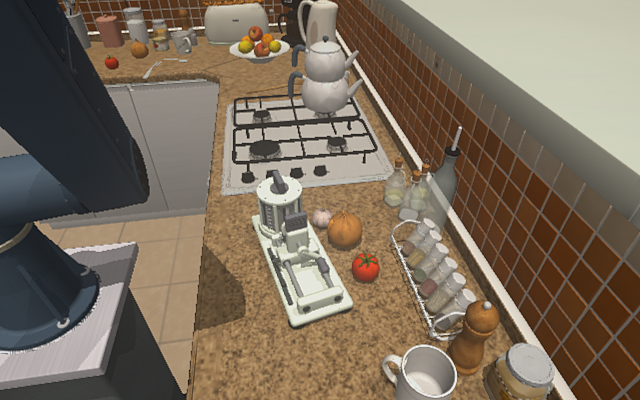

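```bash
python3 - <<'E'
from h import *
for n in ["scene","side"]:
    o=env.get_obs();c=env.capture(n); W=w2c_of(c,o)
    P=cloud(c,W,np.ones((400,640),bool))
    P=P[(P[:,0]>.38)&(P[:,0]<.62)&(P[:,1]>-.2)&(P[:,1]<.25)]
    for nm,lo,hi in [("knobtop",.163,.176),("cap",.13,.1385),("grip",.143,.158),("deck",.02,.06)]:
        s=P[(P[:,2]>lo)&(P[:,2]<hi)]
        if nm=="grip": s=s[s[:,1]<.07]
        if nm=="cap": s=s[s[:,1]>.06]
        if len(s)>5:
            r=cv2.minAreaRect(s[:,:2].astype(np.float32)*1000); print(n,nm,len(s),np.round(r[0]),np.round(r[1]),round(r[2],1),np.median(s,0).round(3),np.percentile(s[:,2],[5,95]).round(3))
E
```

```text
scene knobtop 103 [497. 131.] [13. 51.] 12.5 [0.497 0.13  0.167] [0.164 0.169]
scene cap 601 [495. 128.] [91. 99.] 46.5 [0.483 0.117 0.134] [0.131 0.136]
scene grip 97 [524.  17.] [44. 13.] 8.0 [0.518 0.015 0.151] [0.145 0.153]
scene deck 5523 [537.  63.] [180. 390.] 11.4 [ 0.498 -0.004  0.032] [0.023 0.058]
side knobtop 93 [502. 129.] [14. 51.] 12.4 [0.502 0.124 0.166] [0.164 0.168]
side cap 864 [502. 128.] [101. 100.] 88.2 [0.498 0.119 0.132] [0.131 0.137]
side grip 141 [526.  14.] [45. 13.] 13.5 [0.526 0.012 0.15 ] [0.144 0.152]
side deck 5527 [550.  31.] [184. 329.] 11.7 [ 0.533 -0.038  0.027] [0.023 0.058]
```

The side picture shows the machine from (290,310) to the tower at (280,190), with the knob at about (278,180) and the finger plate at about (297,222). The vegetables stand behind it. The yaw is about 12.4°, with the knob at (0.4995, 0.130) and the grip at (0.525, 0.0155), which agrees with the 115 mm or so between them that I measured. I'm moving above the knob now.

>>> jog_arm(steps=[[[3.8, -4.3, 0], [0, 0, -0.107]], [[7.7, -8.6, 0], [0, 0, -0.214]], [[11.5, -12.9, 0], [0, 0, -0.321]], [[15.4, -17.2, 0], [0, 0, -0.428]], [[19.2, -21.4, 0], [0, 0, -0.535]], [[23.1, -25.7, 0], [0, 0, -0.642]], [[26.9, -30.0, 0], [0, 0, -0.749]], [[30.8, -34.3, 0], [0, 0, -0.856]], [[34.6, -38.6, 0], [0, 0, -0.963]], [[38.5, -42.9, 0], [0, 0, -1.07]]], fingers=8.5)

```text
time: 2.15
ee_pos: [0.43, -0.0467, 0.3043]
tool_rot: [0.001, 0.754, 0.656, 0.0]
ft_force: [0.7, -1.9, -0.3]
grip_width: 0.994
gripper_force: 0.0
```

>>> jog_arm(steps=[[[4.7, 1.1, 0], [0, 0, -0.09]], [[9.3, 2.2, 0], [0, 0, -0.18]], [[14.0, 3.3, 0], [0, 0, -0.27]], [[18.6, 4.3, 0], [0, 0, -0.36]], [[18.6, 4.3, 0], [0, 0, -0.36]], [[18.6, 4.3, 1], [0, 0, -0.36]], [[18.6, 4.3, 2], [0, 0, -0.36]], [[18.6, 4.3, 2], [0, 0, -0.36]], [[18.6, 4.3, 2], [0, 0, -0.36]], [[18.6, 4.3, 2], [0, 0, -0.36]]])

```text
time: 3.4
ee_pos: [0.4984, 0.1294, 0.2842]
tool_rot: [0.0, 0.626, 0.78, 0.0]
ft_force: [-0.2, 0.0, 0.6]
grip_width: 0.993
gripper_force: 0.0
```

```bash
python3 - <<'E'
from h import *
o=env.get_obs(); print(np.round(o["ee_pos"],4),np.round(o["tool_rot"],4),np.round(o["joint_positions"],3))
c=env.capture("wrist"); W=w2c_of(c,o); cv2.imwrite("pics/w1.png",c["image"][...,::-1])
for k,h in dict(tower_knob=.154,pusher_grip=.134).items():
    for d in env.landmark_of("wrist",k)[:2]:
        uv=np.array(d["xy"])*[640,400]; print(k,round(d["confidence"],2),uv.round(),at_h(c,W,uv,h).round(4))
P=cloud(c,W,np.ones((400,640),bool)); P=P[(abs(P[:,0]-.5)<.12)]
for nm,lo,hi in [("knobtop",.163,.176),("cap",.13,.1385),("grip",.148,.158)]:
    s=P[(P[:,2]>lo)&(P[:,2]<hi)]
    if nm=="grip": s=s[s[:,1]<.06]
    else: s=s[(s[:,1]>.06)&(s[:,1]<.22)]
    if len(s)>5:
        r=cv2.minAreaRect(s[:,:2].astype(np.float32)*1000); print(nm,len(s),np.round(r[0],1),np.round(r[1]),round(r[2],1),np.median(s,0).round(4))
E
```

```text
[0.4984 0.1294 0.2842] [2.000e-04 6.263e-01 7.796e-01 2.000e-04] [ 0.037  0.407  1.728  0.     1.006 -0.181]
tower_knob 0.68 [325. 215.] [0.5018 0.1319 0.154 ]
pusher_grip 0.8 [326. 337.] [0.5276 0.0186 0.134 ]
knobtop 1714 [502.4 132.5] [14. 51.] 12.1 [0.5018 0.1349 0.1704]
cap 11791 [502.2 132.3] [101. 102.] 82.7 [0.4982 0.1411 0.1359]
grip 978 [526.8  18.6] [46. 13.] 12.7 [0.5267 0.0206 0.1539]
```

View pics/w1.png

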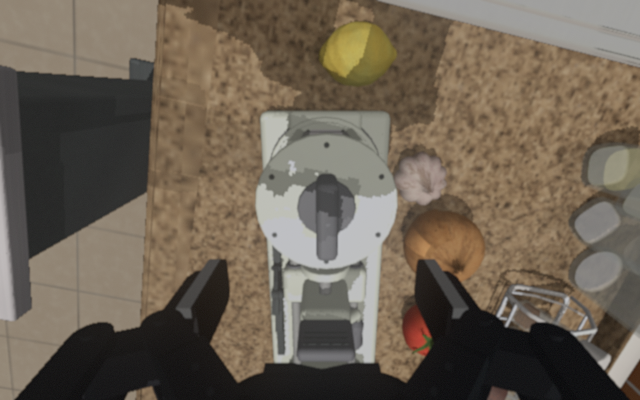

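The wrist picture shows the knob bar upright at (327,215), lined up with the tool, and the plate at about (326,337). The knob centre is at (0.502, 0.132). I'm descending and will then close.

>>> jog_arm(steps=[[[0.2, 0.4, 1.5], [0, 0, 0]], [[0.2, 0.4, 3.0], [0, 0, 0]], [[0.2, 0.4, 4.5], [0, 0, 0]], [[0.2, 0.4, 5.5], [0, 0, 0]], [[0.2, 0.4, 6.5], [0, 0, 0]], [[0.2, 0.4, 6.6], [0, 0, 0]], [[0.2, 0.4, 6.6], [0, 0, 0]], [[0.2, 0.4, 6.6], [0, 0, 0]], [[0.2, 0.4, 6.6], [0, 0, 0]], [[0.2, 0.4, 6.6], [0, 0, 0]]], fingers=5.0)

```text
time: 4.8
ee_pos: [0.5018, 0.1326, 0.2182]
tool_rot: [0.0, 0.626, 0.78, 0.0]
ft_force: [-1.2, 0.1, 0.1]
grip_width: 0.584
gripper_force: 0.0
```

>>> jog_arm(steps=[[[0, 0, 0], [0, 0, 0]], [[0, 0, 0], [0, 0, 0]], [[0, 0, 0], [0, 0, 0]], [[0, 0, 0], [0, 0, 0]], [[0, 0, 0], [0, 0, 0]], [[0, 0, 0], [0, 0, 0]], [[0, 0, 0], [0, 0, 0]], [[0, 0, 0], [0, 0, 0]], [[0, 0, 0], [0, 0, 0]], [[0, 0, 0], [0, 0, 0]]], fingers=0)

```text
time: 6.05
ee_pos: [0.5012, 0.1325, 0.2182]
tool_rot: [-0.0, 0.626, 0.78, -0.0]
ft_force: [-2.6, -1.5, 5.4]
grip_width: 0.15
gripper_force: 61.8
```

Grip confirmed at about 13 mm. Turning clockwise 60°.

>>> jog_arm(steps=[[[0, 0, 0], [0, 0, 0.12]], [[0, 0, 0], [0, 0, 0.25]], [[0, 0, 0], [0, 0, 0.38]], [[0, 0, 0], [0, 0, 0.51]], [[0, 0, 0], [0, 0, 0.64]], [[0, 0, 0], [0, 0, 0.77]], [[0, 0, 0], [0, 0, 0.9]], [[0, 0, 0], [0, 0, 1.0]], [[0, 0, 0], [0, 0, 1.047]], [[0, 0, 0], [0, 0, 1.047]]])

```text
time: 7.3
ee_pos: [0.5014, 0.1324, 0.2181]
tool_rot: [0.0, 0.932, 0.362, -0.0]
ft_force: [-2.9, -0.9, 5.9]
grip_width: 0.153
gripper_force: 61.8
```

>>> jog_arm(steps=[[[0, 0, 0], [0, 0, 0]], [[0, 0, 0], [0, 0, 0]], [[0, 0, 0], [0, 0, 0]], [[0, 0, 0], [0, 0, 0]], [[0, 0, 0], [0, 0, 0]], [[0, 0, 0], [0, 0, 0]], [[0, 0, 0], [0, 0, 0]], [[0, 0, 0], [0, 0, 0]], [[0, 0, 0], [0, 0, 0]], [[0, 0, 0], [0, 0, 0]]], fingers=5.0)

```text
time: 8.55
ee_pos: [0.5017, 0.1326, 0.2179]
tool_rot: [0.0, 0.932, 0.362, 0.0]
ft_force: [-0.2, -0.3, 1.1]
grip_width: 0.584
gripper_force: 0.0
```

>>> jog_arm(steps=[[[0, 0, -1.5], [0, 0, 0]], [[0, 0, -3], [0, 0, 0]], [[0, 0, -5], [0, 0, 0]], [[0, 0, -6.6], [0, 0, 0]], [[0, 0, -6.6], [0, 0, 0]], [[0, 0, -6.6], [0, 0, 0]], [[0, 0, -6.6], [0, 0, 0]], [[0, 0, -6.6], [0, 0, 0]], [[0, 0, -6.6], [0, 0, 0]], [[0, 0, -6.6], [0, 0, 0]]])

```text
time: 9.8
ee_pos: [0.5017, 0.1325, 0.2837]
tool_rot: [-0.0, 0.932, 0.362, -0.0]
ft_force: [0.0, -0.3, 1.0]
grip_width: 0.587
gripper_force: 0.0
```

```bash
python3 - <<'E'
from h import *
o=env.get_obs(); print(np.round(o["ee_pos"],4),np.round(o["tool_rot"],4),np.round(o["joint_positions"],3),o["time"])
for n in ["wrist","side"]:
  c=env.capture(n); W=w2c_of(c,o); cv2.imwrite(f"pics/{n}2.png",c["image"][...,::-1])
  P=cloud(c,W,np.ones((400,640),bool)); P=P[(abs(P[:,0]-.5)<.09)]
  for nm,lo,hi in [("knobtop",.163,.174),("cap",.13,.1385),("grip",.146,.157)]:
    s=P[(P[:,2]>lo)&(P[:,2]<hi)]
    if nm=="grip": s=s[(s[:,1]<.06)&(s[:,1]>-.05)]
    else: s=s[(s[:,1]>.06)&(s[:,1]<.22)]
    if len(s)>5:
        r=cv2.minAreaRect(s[:,:2].astype(np.float32)*1000); print(n,nm,len(s),np.round(r[0],1),np.round(r[1]),round(r[2],1))
E
```

```text
[0.5017 0.1325 0.2837] [-1.000e-04  9.320e-01  3.624e-01 -2.000e-04] [0.043 0.413 1.719 0.    1.01  0.872] 9.8
wrist knobtop 1699 [502.9 132.6] [51. 14.] 42.2
wrist cap 11727 [502.7 132.3] [102. 102.] 74.1
wrist grip 1072 [529.1  19.3] [42. 13.] 12.1
side knobtop 102 [501.  128.1] [51. 15.] 44.6
side cap 757 [501.8 125.6] [ 98. 101.] 80.4
side grip 113 [526.2  14.6] [44. 12.] 10.9
```

View pics/wrist2.png

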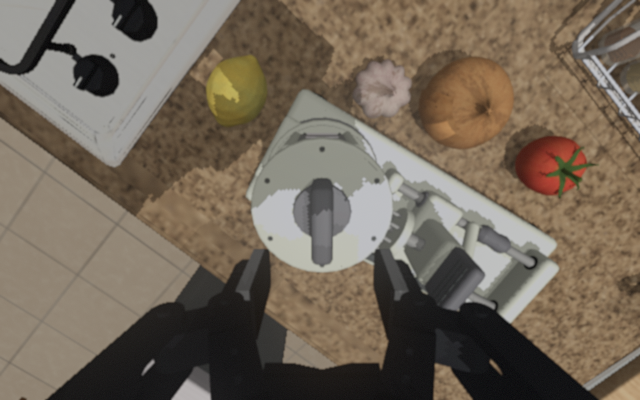

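The wrist picture shows the bar at (322,220), in line with the turned tool. It measures 42.2°, exactly 60° clockwise of the start, and the vegetables haven't moved. Next I go to the finger plate at about (455,275), world (0.527, 0.0186).

>>> jog_arm(steps=[[[-1.5, 2.5, 0], [0, 0, 0.13]], [[-3.0, 5.0, 0], [0, 0, 0.26]], [[-4.4, 7.6, 0], [0, 0, 0.4]], [[-5.8, 10.1, 0], [0, 0, 0.527]], [[-5.8, 10.1, 1.5], [0, 0, 0.527]], [[-5.8, 10.1, 3.0], [0, 0, 0.527]], [[-5.8, 10.1, 3.0], [0, 0, 0.527]], [[-5.8, 10.1, 3.0], [0, 0, 0.527]], [[-5.8, 10.1, 3.0], [0, 0, 0.527]], [[-5.8, 10.1, 3.0], [0, 0, 0.527]]])

```text
time: 11.15
ee_pos: [0.5274, 0.0191, 0.2543]
tool_rot: [0.0, 0.994, 0.107, 0.0]
ft_force: [0.2, -0.9, 0.2]
grip_width: 0.58
gripper_force: 0.0
```

```bash
python3 - <<'E'
from h import *
o=env.get_obs(); print(np.round(o["ee_pos"],4),np.round(o["tool_rot"],4),np.round(o["joint_positions"],3),o["time"])
c=env.capture("wrist"); W=w2c_of(c,o); cv2.imwrite(f"pics/w3.png",c["image"][...,::-1])
P=cloud(c,W,np.ones((400,640),bool)); P=P[(abs(P[:,0]-.5)<.09)]
for nm,lo,hi in [("knobtop",.163,.174),("grip",.146,.157)]:
    s=P[(P[:,2]>lo)&(P[:,2]<hi)]
    s=s[(s[:,1]<.06)&(s[:,1]>-.05)] if nm=="grip" else s[(s[:,1]>.06)&(s[:,1]<.22)]
    if len(s)>5:
        r=cv2.minAreaRect(s[:,:2].astype(np.float32)*1000); print(nm,len(s),np.round(r[0],1),np.round(r[1]),round(r[2],1))
E
```

```text
[0.5274 0.0191 0.2543] [1.000e-04 9.942e-01 1.075e-01 4.000e-04] [-0.176  0.466  1.728  0.     0.947  1.18 ] 11.15
knobtop 2912 [503.3 131.6] [52. 15.] 42.3
grip 1606 [528.4  18.2] [45. 14.] 12.5
```

View pics/w3.png

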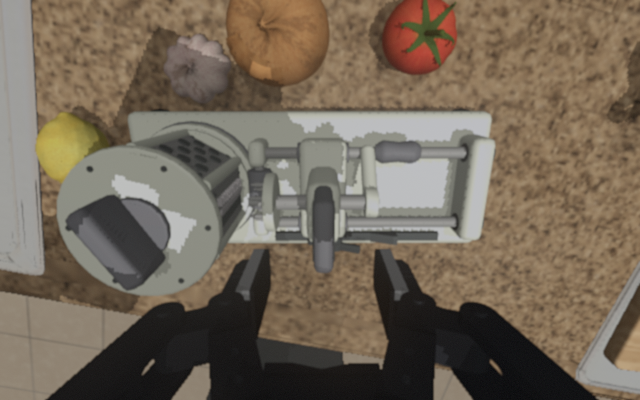

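The wrist picture shows the plate upright at (322,230), centred between the fingers, with clear space on both sides. I'm descending and pinching it.

>>> jog_arm(steps=[[[0, 0, 1.5], [0, 0, 0]], [[0, 0, 3.0], [0, 0, 0]], [[0, 0, 4.5], [0, 0, 0]], [[0, 0, 5.3], [0, 0, 0]], [[0, 0, 5.8], [0, 0, 0]], [[0, 0, 5.8], [0, 0, 0]], [[0, 0, 5.8], [0, 0, 0]], [[0, 0, 5.8], [0, 0, 0]], [[0, 0, 5.8], [0, 0, 0]], [[0, 0, 5.8], [0, 0, 0]]])

```text
time: 12.45
ee_pos: [0.5272, 0.0189, 0.1961]
tool_rot: [0.0, 0.994, 0.107, 0.0]
ft_force: [0.1, 0.6, -0.1]
grip_width: 0.586
gripper_force: 0.0
```

>>> jog_arm(steps=[[[0, 0, 0], [0, 0, 0]], [[0, 0, 0], [0, 0, 0]], [[0, 0, 0], [0, 0, 0]], [[0, 0, 0], [0, 0, 0]], [[0, 0, 0], [0, 0, 0]], [[0, 0, 0], [0, 0, 0]], [[0, 0, 0], [0, 0, 0]], [[0, 0, 0], [0, 0, 0]], [[0, 0, 0], [0, 0, 0]], [[0, 0, 0], [0, 0, 0]]], fingers=0)

```text
time: 13.7
ee_pos: [0.5273, 0.0183, 0.1961]
tool_rot: [0.001, 0.994, 0.107, 0.0]
ft_force: [-0.7, -6.2, 2.3]
grip_width: 0.131
gripper_force: 59.0
```

>>> jog_arm(steps=[[[0, 0.8, 0], [0, 0, 0]], [[0, 1.8, 0], [0, 0, 0]], [[0, 2.8, 0], [0, 0, 0]], [[0, 3.8, 0], [0, 0, 0]], [[0, 4.8, 0], [0, 0, 0]], [[0, 5.8, 0], [0, 0, 0]], [[0, 6.8, 0], [0, 0, 0]], [[0, 7.8, 0], [0, 0, 0]], [[0, 8.8, 0], [0, 0, 0]], [[0, 9.6, 0], [0, 0, 0]]])

```text
time: 14.95
ee_pos: [0.5471, -0.0722, 0.1961]
tool_rot: [-0.003, 0.994, 0.107, -0.0]
ft_force: [-0.8, 10.5, 5.8]
grip_width: 0.131
gripper_force: 59.8
```

>>> jog_arm(steps=[[[0, 0.1, 0], [0, 0, 0]], [[0, 0.2, 0], [0, 0, 0]], [[0, 0.3, 0], [0, 0, 0]], [[0, 0.3, 0], [0, 0, 0]], [[0, 0.3, 0], [0, 0, 0]], [[0, 0.3, 0], [0, 0, 0]], [[0, 0.3, 0], [0, 0, 0]], [[0, 0.3, 0], [0, 0, 0]], [[0, 0.3, 0], [0, 0, 0]], [[0, 0.3, 0], [0, 0, 0]]])

```text
time: 16.2
ee_pos: [0.5477, -0.075, 0.1961]
tool_rot: [-0.003, 0.994, 0.107, -0.0]
ft_force: [-0.4, 9.2, 6.0]
grip_width: 0.132
gripper_force: 59.7
```

```bash
python3 - <<'E'
from h import *
o=env.get_obs(); print(np.round(o["ee_pos"],4),np.round(o["ft_force"],1),o["gripper_force"],o["time"])
c=env.capture("wrist"); W=w2c_of(c,o); cv2.imwrite(f"pics/w4.png",c["image"][...,::-1])
P=cloud(c,W,np.ones((400,640),bool)); P=P[(abs(P[:,0]-.5)<.09)]
for nm,lo,hi in [("knobtop",.163,.174),("grip",.146,.157)]:
    s=P[(P[:,2]>lo)&(P[:,2]<hi)]
    s=s[(s[:,1]<.0)&(s[:,1]>-.15)] if nm=="grip" else s[(s[:,1]>.06)&(s[:,1]<.22)]
    if len(s)>5:
        r=cv2.minAreaRect(s[:,:2].astype(np.float32)*1000); print(nm,len(s),np.round(r[0],1),np.round(r[1]),round(r[2],1))
E
```

```text
[ 0.5477 -0.075   0.1961] [-0.4  9.2  6. ] 59.747854471206665 16.2
grip 3696 [548.9 -74.3] [38. 37.] 59.0
```

View pics/w4.png

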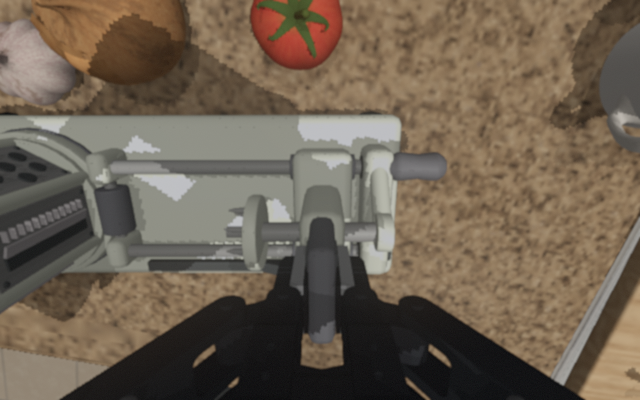

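The wrist picture shows the plate pinched at (322,270) and its carriage just short of the rear crossbar at (380,210). Travel is about 95 mm and the load about 9 N, so it's past the click. A little more takes it to the end stop.

>>> jog_arm(steps=[[[0, 0.1, 0], [0, 0, 0]], [[0, 0.2, 0], [0, 0, 0]], [[0, 0.3, 0], [0, 0, 0]], [[0, 0.4, 0], [0, 0, 0]], [[0, 0.5, 0], [0, 0, 0]], [[0, 0.6, 0], [0, 0, 0]], [[0, 0.7, 0], [0, 0, 0]], [[0, 0.7, 0], [0, 0, 0]], [[0, 0.7, 0], [0, 0, 0]], [[0, 0.7, 0], [0, 0, 0]]])

```text
time: 17.5
ee_pos: [0.5489, -0.0802, 0.1961]
tool_rot: [-0.004, 0.994, 0.107, -0.0]
ft_force: [0.5, 14.8, 7.3]
grip_width: 0.126
gripper_force: 59.9
```

```bash
python3 - <<'E'
from h import *
o=env.get_obs()
for n in ["side"]:
  c=env.capture(n); W=w2c_of(c,o); cv2.imwrite(f"pics/s5.png",cv2.resize(c["image"][140:340,200:440,::-1],None,fx=3,fy=3))
  P=cloud(c,W,np.ones((400,640),bool)); P=P[(abs(P[:,0]-.5)<.09)]
  s=P[(P[:,2]>.163)&(P[:,2]<.174)&(P[:,1]>.06)&(P[:,1]<.22)]
  r=cv2.minAreaRect(s[:,:2].astype(np.float32)*1000); print(len(s),r)
E
```

```text
101 ((501.4857177734375, 128.54843139648438), (49.13759994506836, 14.181530952453613), 41.45273208618164)
```

View pics/s5.png

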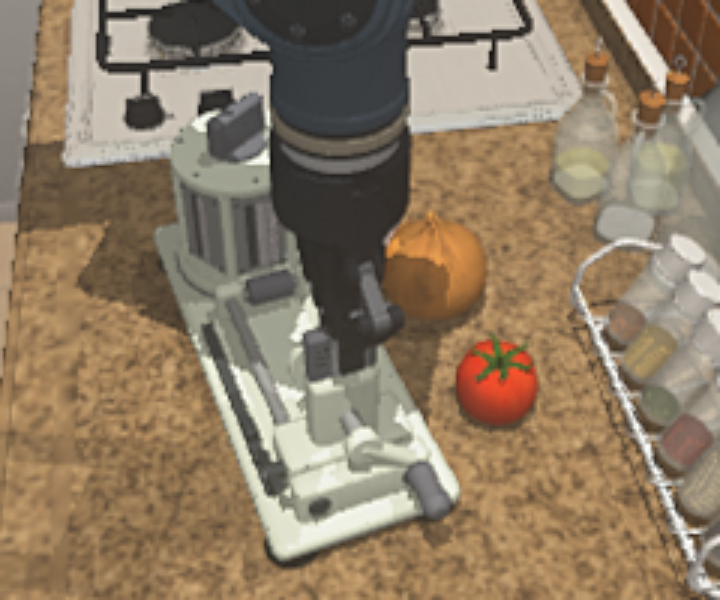

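The side picture shows the pusher held fully back at (345,360), the knob turned at (237,125), and the vegetables where they were. Travel measures about 100 mm. The load is 15 N against the spring's 10 N, so it's on the rear stop. Handing in.

```bash
python3 -c "
from rig import env
print(env.close_job())"
```

```text
the job is handed in; nothing more can be done
None
```

The job is handed in (no verdict came back): the blade tower measured one click (60°) clockwise, the gripper is holding the pusher against its rear stop at about 100 mm, and in the pictures the vegetables have not moved.

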